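Seat the sign board on its base and hold the clip open over its card

TASK

Make up the counter sign: set the wooden sign board down on the two pegs of the dark base, fully home (either way round), and let go of it. Then squeeze the blue spring clip open, lift it off the rim of the card tray, and hold it wide open over the middle of the board's top edge, with a jaw on each side of board and card but touching neither, so that I can square up the card before the clip bites. Finish while still holding the clip open there, and leave the jars, the tub and the price-tag stand as they are.

Things in the scene. Friction and masses are not known exactly. Their poses are not given: they have to be found in the camera images.
- board: Loose wooden sign board, 0.22 kg, upright. Origin: centre of its underside; z up, y along its width, x through its thickness, card on the -x face. Foot 46 (x) x 118 (y) x 22 (z) mm; in its underside two blind round sockets, 10.5 mm across, 17 mm deep, at y = -36 and +36 mm, x = 0. Above it a flat board 112 mm wide (y), 8 mm thick with the card (x -4 to +4 mm), up to z = 125 mm.
- board_edge (a point): Middle of the board's top edge (x = 0, y = 0, z = 125 mm of the board); axes as the board. A blank white card with a green band and a yellow dot stands on the board's ledge (z 29 to 45 mm, out to x = -10 mm), its top flush with the board's. Above z = 50 mm both faces are flat and clear to grip.
- base: Fixed dark steel plate, 80 (x) x 140 (y) x 18 (z) mm. Origin: centre of its underside, on the worktop; z up. Two upright brass pegs, 8 mm across, at y = -36 and +36 mm, x = 0, stand 15 mm above the plate, with cone tips 3.6 mm across. The origin of a seated board lies 18 mm above this origin, its y along this y (either way round).
- tray: Fixed open birch tray for spare cards, 110 (x) x 160 (y) x 60 (z) mm, walls 6 mm thick. Origin: centre of its underside, on the worktop; z up. The clip bites on its +x wall, whose mid-plane is at x = +52 mm of the tray and whose rim is at z = 60 mm.
- clip: Loose blue spring clip, 60 g: two mirrored levers on a pin with a coil (11 mm across), jaws down on the tray's rim, handles up. Origin: middle of the pin, always midway between the jaws; y along the pin, z up, x across from jaw to jaw. Jaw pads are 46 mm wide (y), 22 to 31 mm below the pin, 6 mm apart at the start; squeezed fully, 25 mm apart, tips 27 mm below the pin.
- clip_grip (a point): Point midway between the clip's two handle ends, 42 mm above the pin (z of the clip); axes as the clip. The handles flare out to rounded ends 32 mm wide (y), 54 mm apart over the outsides at the start; press them together along x. Fully squeezed they meet a stop, nearly upright, 17 mm apart over the outsides, ends 48 mm above the pin.
- jaw_a (a joint): Angle of the clip's +x lever, rad: 0 on the tray's 6 mm wall, -0.11 jaws shut, 0.40 fully squeezed (jaws 25 mm apart). Grows as the handles are squeezed, which takes about 7 N on each handle to start and 9 N to open fully; it springs shut when let go.
- jaw_b (a joint): The same for the clip's -x lever; the two move together as mirror images.
- olive_jar: Jar with green cap, 63 mm across, 109 mm tall. Origin: centre of its underside. To be left alone.
- pepper_jar: Slim spice jar with red cap, 45 mm across, 106 mm tall. Origin: centre of its underside. To be left alone.
- tag_stand: Price-tag stand: blank grey card on a wire in a steel puck, 28 x 70 x 85 mm. Origin: centre of its underside. To be left alone. A like one stands behind it.
- sample_pot: Small white tub with a printed lid, 72 mm across, 71 mm tall. Origin: centre of its underside. To be left alone.
Things that resemble listed ones, but are neither listed nor needed, are in the scene too. Several things have the shape of the clip; the one meant has the colours described above. Leave any turquoise look-alike of the board alone.

How it is judged:
By the outcome, as a careful person would: the job done as asked, in the order asked, and still so for the second after the job is handed in, while the arm keeps its last pose, push and grip.
It also fails if it takes over 64 s, if anything falls off the work surface, if the arm or the gripper's body presses on something with over 40 N, if the wrist force passes 120 N, or if a joint passes its speed limit or range.

ROBOT

A 6-joint arm with a two-finger parallel gripper is mounted at the origin on a cart in front of the work surface, level with it; the furniture and walls round the work are solid. World frame = base frame: x ahead of the robot, y to its left, z up, the work surface at z = 0. Lengths are in m, angles in degrees, forces in N, time in s.
With the tool pointing down it reaches from about 0.325 to 0.85 m from the base axis. Payload 15.5 kg.
Tool frame: the origin (TCP) lies midway between the tips of the shut fingers; the grasp point (between the pads) lies 19 mm behind it; y points along the fingers, x is the direction in which the jaws open and shut, and the axes are right-handed (so a half turn about y gives the same grasp; the last joint's range is limited). The gripper opens to 91 mm and grips with 3 to 60 N. Pads are 32 mm wide; open, the fingers measure 118 mm over their backs; the gripper's body (76 mm by 178 mm) begins 60 mm behind the grasp point.
Start: joints at [-79.612, 28.281, 77.091, -0, 74.628, -5.472], TCP at [0.171, -0.601, 0.214] pointing down, gripper open.
Joint ranges: [-166.48, 166.48], [-47.26, 123.95], [12.59, 153.08], [-70.14, 250.14], [6.76, 159.57], [-176.63, 176.63]. Speed limits (degrees/s): [108.29, 108.29, 147.25, 172.46, 172.46, 172.46].

INTERFACE

Orientations are given as a 3x3 rotation matrix whose columns are the frame's x, y, z axes.
In Python, from bench import ctrl gives the robot as it stands. The module is installed in compiled form; this text tells all that it offers. Calls block until the motion is done:
- ctrl.goto(position, orientation): joint-space move of the TCP to a pose.
- ctrl.move_l(position, vel=0.15, ori=None, contact_N=None): straight line of the TCP; ori=None keeps the orientation; vel is the mean speed in m/s. With contact_N (N) it stops when the force on the tool has changed by that much, and returns True; else False.
- ctrl.movej(angles): joint-space move.
- ctrl.command_gripper(opening): opening from 0.0 (shut) to 1.0 (fully open); the grip force is fixed at half the most; returns when the fingers have stopped.
- ctrl.sleep(seconds).
- ctrl.ik(position, orientation): joint angles nearest the present ones, or None.
- ctrl.read_camera(name): name is "scene" or "top" or "wrist"; returns the picture (480x640x3 uint8, blue, green, red); there is no depth.
- ctrl.camera_params(name): a dict with "fx", "fy", "cx", "cy" (pixels), "D" ([k1, k2, p1, p2, k3] as OpenCV has them; the pictures are not rectified), "pose" (4x4, takes a point from camera to world coordinates); the wrist camera has in their place "T_tool_cam" (4x4, takes a point from camera to tool coordinates, whose origin is the TCP and whose axes are the tool frame's). Camera axes: x right, y up, looking along -z (the intrinsics and any distortion apply to the point x, -y, -z); pixel columns grow to the right and rows downward; lengths in m; the calibration is good to about 2 mm. A picture is of the moment at which its call begins: read the wrist's pose just before it. camera_params takes no time and is no camera call.
A pose or a line that the arm cannot do raises ctrl.MotionError and nothing moves.
- ctrl.sign_off(): hands the job in, once; it reports no verdict.
Readings, each from a call of its own:
- ctrl.current_t(): time.
- ctrl.current_q(): joint angles.
- ctrl.current_dq(): joint speeds.
- ctrl.current_effort(): joint torques, N m.
- ctrl.current_tool_pos(): TCP position.
- ctrl.current_eef_rot(): TCP orientation.
- ctrl.current_contact_force(): force on the tool from outside, world axes, zero at the start.
- ctrl.current_wrist_torque(): the same for the moment, N m.
- ctrl.current_grip_width(): opening from 0.0 (shut) to 1.0 (fully open).
Only numpy, scipy, OpenCV 4.12 (cv2) and the standard library are available. Lean on these libraries where they do the work, as an engineer would, in place of code of your own. Each camera call takes 0.05 s, during which the arm holds its last target.

## Working session

There is one attempt and no reset: what is moved stays moved. The work goes in short steps, each a Python script; the robot and the scene stay as the last script left them, time stands still between calls to the robot, and variables do not carry over. Pictures are saved under pics/ and viewed, and the job is handed in when it is done.

```bash
ls; mkdir -p pics
python3 - <<'E'
from bench import ctrl
import cv2
for n in ["scene","top","wrist"]:
    cv2.imwrite(f"pics/{n}0.png",ctrl.read_camera(n))
    p=ctrl.camera_params(n);print(n,p)
print(ctrl.current_t(),ctrl.current_eef_rot())
E
```

```text
pics
scene {'fx': 479.4878026062624, 'fy': 479.4878026062624, 'cx': 321.43911668144204, 'cy': 225.44095235002735, 'D': array([-0.07511828,  0.        ,  0.        ,  0.        ,  0.        ]), 'pose': array([[-0.81976429,  0.41837555, -0.39108618,  0.1012426 ],
       [-0.57267602, -0.60522194,  0.55294536,  0.7108798 ],
       [-0.00535512,  0.67725054,  0.73573299,  0.98483953],
       [ 0.        ,  0.        ,  0.        ,  1.        ]])}
top {'fx': 532.7562435040933, 'fy': 532.7562435040933, 'cx': 315.13002597027764, 'cy': 238.47219144562973, 'D': array([-0.16462731,  0.        ,  0.        ,  0.        ,  0.        ]), 'pose': array([[-0.0051094 ,  0.99066271, -0.13623986,  0.37416729],
       [-0.99986364, -0.00720066, -0.01486138,  0.04726988],
       [-0.01570364,  0.13614535,  0.99056441,  1.69704412],
       [ 0.        ,  0.        ,  0.        ,  1.        ]])}
wrist {'fx': 345.7691265628811, 'fy': 345.7691265628811, 'cx': 317.4037689296395, 'cy': 241.73879113727193, 'D': array([-0.04649403,  0.        ,  0.        ,  0.        ,  0.        ]), 'T_tool_cam': array([[ 9.99999901e-01,  9.73548518e-05,  4.33502452e-04,
         3.31223859e-04],
       [ 3.95858179e-04,  2.47796770e-01, -9.68811955e-01,
        -1.71437693e-01],
       [-2.01739052e-04,  9.68812031e-01,  2.47796707e-01,
         6.93273541e-02],
       [ 0.00000000e+00,  0.00000000e+00,  0.00000000e+00,
         1.00000000e+00]])}
0.15 [[ 2.73303481e-01 -1.68074264e-04  9.61927845e-01]
 [-9.61927424e-01  9.04264129e-04  2.73303519e-01]
 [-9.15772132e-04 -9.99999577e-01  8.54632904e-05]]
```

View pics/scene0.png

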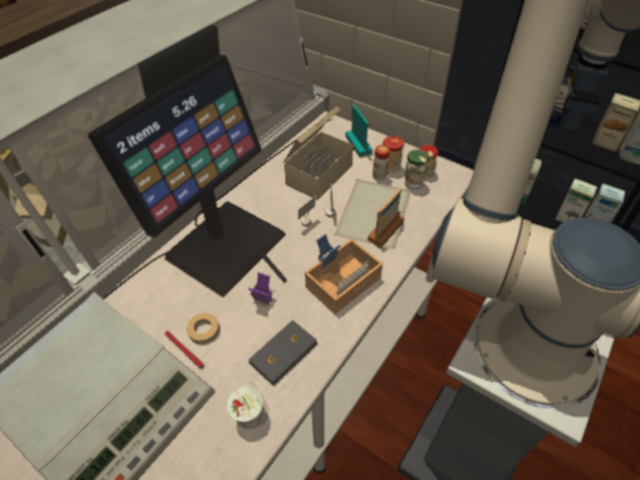

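View pics/top0.png

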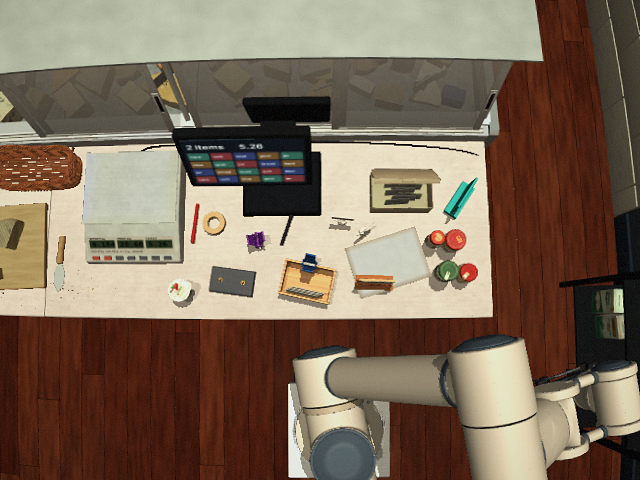

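View pics/wrist0.png

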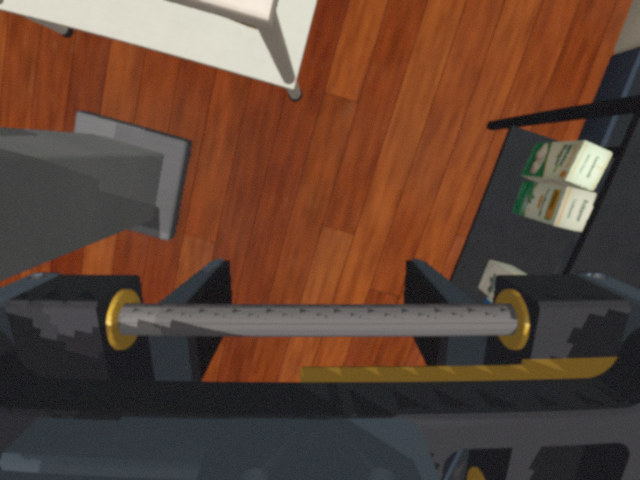

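The board (on the ledge, with an orange edge) is at top (374,283), the dark base with its brass pegs at (232,281), and the tray at (307,283). The blue clip sits on the tray's far wall at (311,262). The turquoise board and the purple clip are decoys. I'll enlarge the views next.

```bash
cat > h.py <<'E'
import numpy as np, cv2
from bench import ctrl
def ray(name,uv,toolpose=None):
    p=ctrl.camera_params(name)
    K=np.array([[p['fx'],0,p['cx']],[0,p['fy'],p['cy']],[0,0,1]])
    n=cv2.undistortPoints(np.array(uv,float).reshape(-1,1,2),K,p['D']).reshape(-1,2)
    if name=='wrist':
        T=np.eye(4); T[:3,:3]=toolpose[1]; T[:3,3]=toolpose[0]; T=T@p['T_tool_cam']
    else: T=p['pose']
    d=np.c_[n[:,0],-n[:,1],-np.ones(len(n))]@T[:3,:3].T
    return T[:3,3],d
def onplane(name,uv,z,tp=None):
    o,d=ray(name,uv,tp); return o+d*((z-o[2])/d[:,2])[:,None]
def proj(name,P,tp=None):
    p=ctrl.camera_params(name)
    K=np.array([[p['fx'],0,p['cx']],[0,p['fy'],p['cy']],[0,0,1]])
    if name=='wrist':
        T=np.eye(4); T[:3,:3]=tp[1]; T[:3,3]=tp[0]; T=T@p['T_tool_cam']
    else: T=p['pose']
    c=(np.asarray(P,float).reshape(-1,3)-T[:3,3])@T[:3,:3]
    c=c*[1,-1,-1]
    return cv2.projectPoints(c,np.zeros(3),np.zeros(3),K,p['D'])[0].reshape(-1,2)
def tp(): return np.array(ctrl.current_tool_pos()),np.array(ctrl.current_eef_rot())
def down(yaw):  # tool x at yaw (deg) in world xy, tool y down
    a=np.radians(yaw); x=np.array([np.cos(a),np.sin(a),0]); y=np.array([0,0,-1.])
    return np.c_[x,y,np.cross(x,y)]
def snap(name,fn):
    t=tp(); im=ctrl.read_camera(name); cv2.imwrite('pics/'+fn,im); np.savez('pics/'+fn+'.npz',p=t[0],R=t[1]); return im,t
E
python3 - <<'E'
from h import *
im=cv2.imread('pics/top0.png')
cv2.imwrite('pics/topz.png',cv2.resize(im[225:325,160:440],None,fx=2.8,fy=2.8,interpolation=cv2.INTER_CUBIC))
im=cv2.imread('pics/scene0.png')
cv2.imwrite('pics/scenez.png',cv2.resize(im[170:400,220:420],None,fx=2.6,fy=2.6,interpolation=cv2.INTER_CUBIC))
print(onplane('top',[[232,281]],.018),onplane('top',[[374,283]],.06),onplane('top',[[311,262]],.1))
E
```

```text
[[0.47089799 0.33677876 0.018     ]] [[ 0.45997232 -0.10828131  0.06      ]] [[0.52244301 0.08402541 0.1       ]]
```

View pics/topz.png

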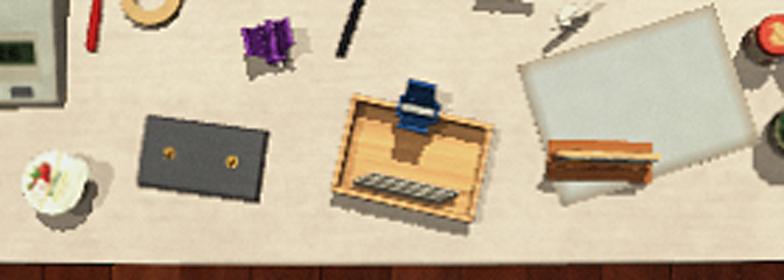

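View pics/scenez.png

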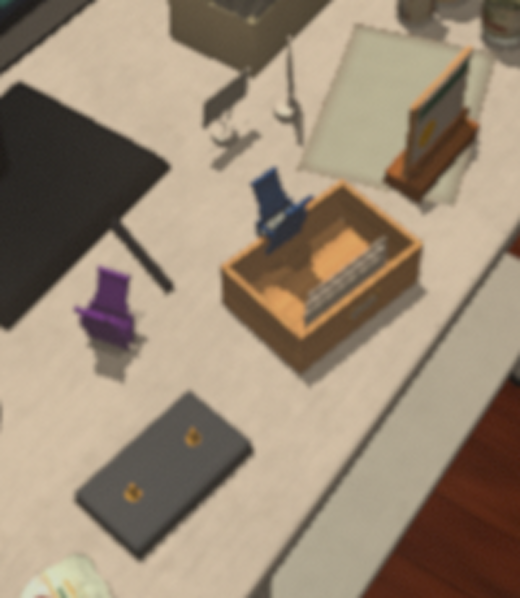

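The zoomed top view shows the board with its card side facing away from the robot (+x). The base and tray are both turned a little. Next I'll look at the board with the wrist camera.

Run:
```python
from h import *
ctrl.goto([0.45,-0.108,0.26],down(0))
snap('wrist','wb.png'); print(tp(),ctrl.current_t(),ctrl.current_q())
```

```text
(array([ 0.45007324, -0.10870979,  0.25990839]), array([[ 9.99999088e-01, -7.07763260e-05,  1.34854187e-03],
       [-1.34854919e-03, -1.03444624e-04,  9.99999085e-01],
       [-7.06367618e-05, -9.99999992e-01, -1.03539975e-04]])) 2.2417 [-2.09693658e+01  1.23228224e+01  9.50121406e+01 -7.31795872e-03
  7.26667027e+01 -2.08899195e+01]
```

View pics/wb.png

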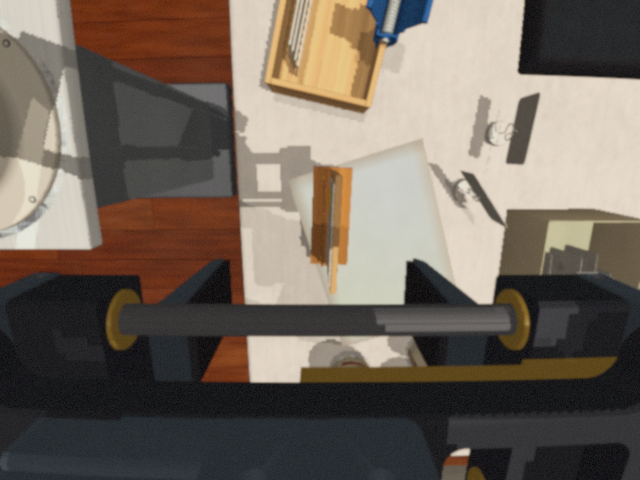

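The board's foot spans about (312–350, 166–265), and its top edge runs roughly (335,172) to (333,292). I'll zoom in to measure it.

Run:
```python
from h import *
im=cv2.imread('pics/wb.png')
cv2.imwrite('pics/wbz.png',cv2.resize(im[155:305,285:385],None,fx=4,fy=4,interpolation=cv2.INTER_CUBIC))
```

```text
(no output)
```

View pics/wbz.png

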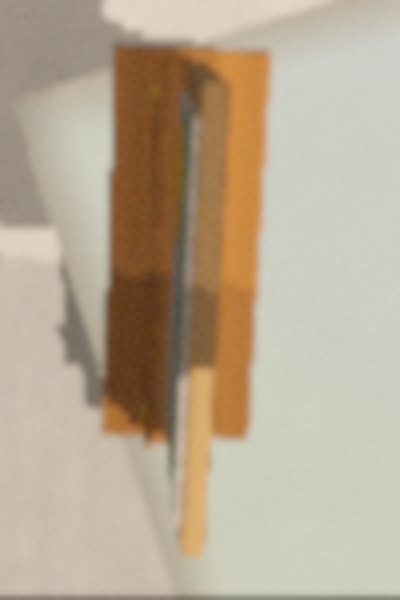

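Run:
```python
from h import *
d=np.load('pics/wb.png.npz');t=(d['p'],d['R'])
z=lambda l:np.array(l)/4.+[285,155]-.4
e=onplane('wrist',z([[190,553],[205,80]]),.125,t);print(e,e.mean(0),np.diff(e,axis=0))
f=onplane('wrist',z([[115,48],[270,48],[247,437],[103,432]]),.022,t);print(f,f.mean(0))
for a,b in((0,1),(3,2),(3,0),(2,1)):
    v=f[b]-f[a];print(np.linalg.norm(v),np.degrees(np.arctan2(v[1],v[0])))
```

```text
[[ 0.46382997 -0.16798455  0.125     ]
 [ 0.46610755 -0.05728865  0.125     ]] [ 0.46496876 -0.1126366   0.125     ] [[0.00227758 0.1106959  0.        ]]
[[ 0.44534204 -0.05412212  0.022     ]
 [ 0.49031665 -0.05414843  0.022     ]
 [ 0.48585503 -0.17253523  0.022     ]
 [ 0.44111771 -0.17082717  0.022     ]] [ 0.46565786 -0.11290823  0.022     ]
0.04497461115868647 -0.03351380643705106
0.04476991103010627 -2.1864761742884222
0.11678147543569735 87.92698826475724
0.11847084179374974 87.84172569195199
```

Run:
```python
from h import *
R=down(-1.5)
ctrl.move_l([0.4653,-0.1128,0.15],vel=.15,ori=R)
ctrl.move_l([0.4653,-0.1128,0.076],vel=.1)
ctrl.command_gripper(0.0)
print(ctrl.current_grip_width()*91,tp()[0],ctrl.current_contact_force())
ctrl.move_l([0.4653,-0.1128,0.20],vel=.12)
print(ctrl.current_grip_width()*91,tp()[0],ctrl.current_contact_force(),ctrl.current_t())
snap('wrist','wb2.png');snap('scene','sb2.png')
```

```text
8.056996095874812 [ 0.4652206  -0.11278443  0.07594149] [ 0.11913402  0.75736257 -1.56915383]
7.418005620177095 [ 0.46490815 -0.11264121  0.19939385] [ 0.16808546  0.42752875 -2.8599342 ] 6.4417
```

View pics/wb2.png

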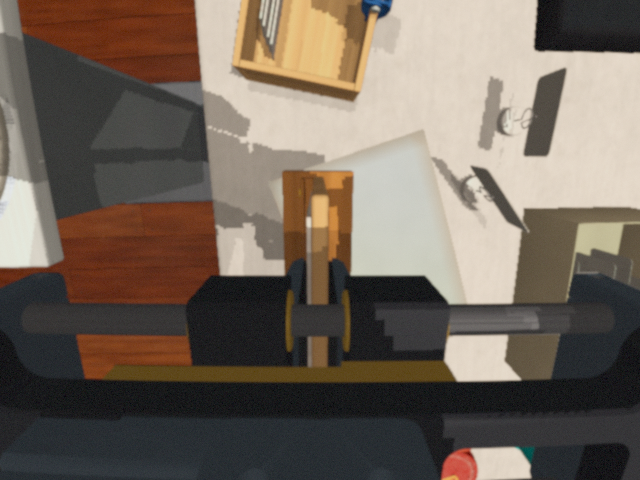

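View pics/sb2.png

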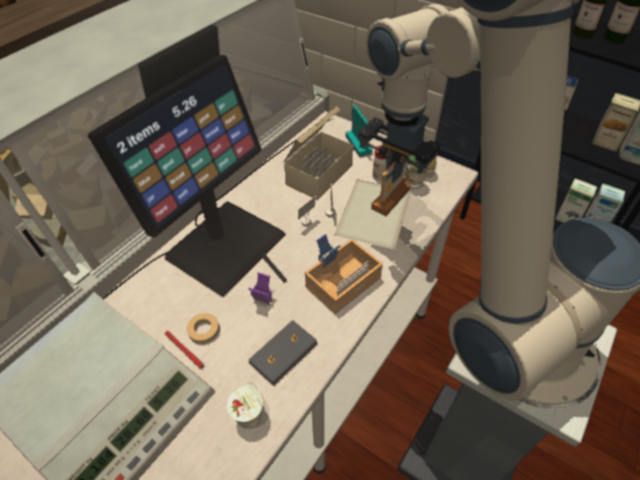

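The board is held square, and its foot's far edge shows at (283–353, 171). Next I'll carry it high and look at the clip and then the base on the way.

Run:
```python
from h import *
R=down(-1.5)
ctrl.move_l([0.47,0.0,0.27],vel=.2)
snap('wrist','wc1.png')
ctrl.move_l([0.468,0.21,0.27],vel=.2)
snap('wrist','wbase.png')
print(tp(),ctrl.current_t(),ctrl.current_grip_width()*91)
```

```text
(array([0.46804871, 0.20905732, 0.26996723]), array([[ 9.99630111e-01, -1.44937747e-04,  2.71959421e-02],
       [-2.71959851e-02, -3.03475192e-04,  9.99630075e-01],
       [-1.36630837e-04, -9.99999943e-01, -3.07304665e-04]])) 8.6583 7.626120151512752
```

View pics/wc1.png

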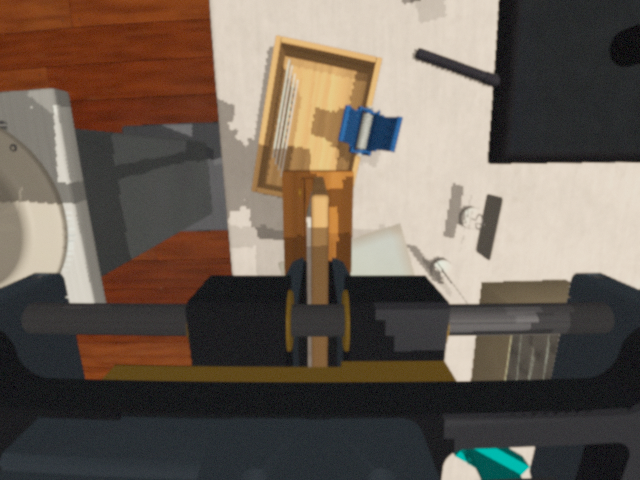

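View pics/wbase.png

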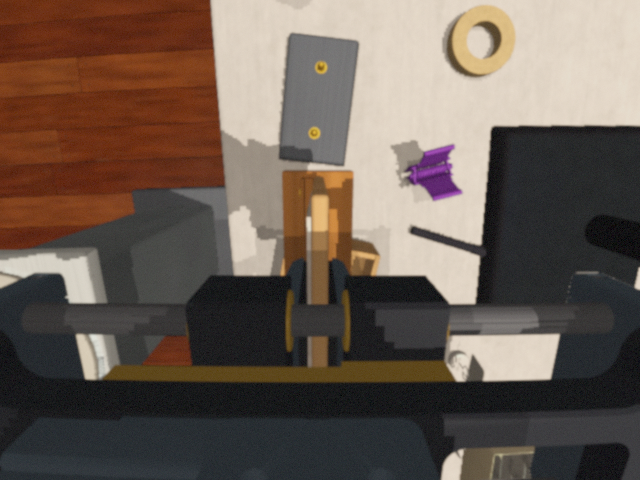

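The base shows its pegs at about (321,67) and (314,132). In the first view the clip's pin is at (365,130) and its handles are at (352,125) and (390,133). I'll take these more precisely.

Run:
```python
from h import *
im=cv2.imread('pics/wbase.png')
a=cv2.resize(im[25:205,270:370],None,fx=3.3,fy=3.3,interpolation=cv2.INTER_CUBIC)
im2=cv2.imread('pics/wc1.png')
b=cv2.resize(im2[90:170,320:420],None,fx=4.5,fy=4.5,interpolation=cv2.INTER_CUBIC)
c=np.zeros((600,800,3),np.uint8); c[:a.shape[0],:a.shape[1]]=a[:600]; c[:b.shape[0],340:340+b.shape[1]]=b
cv2.imwrite('pics/z3.png',c)
d=np.load('pics/wbase.png.npz');t=(d['p'],d['R'])
hsv=cv2.cvtColor(im,cv2.COLOR_BGR2HSV)
m=cv2.inRange(hsv,(15,120,60),(35,255,255)); m[150:]=0; m[:,:280]=0;m[:,360:]=0
n,l,s,cen=cv2.connectedComponentsWithStats(m)
for i in range(1,n):
    if s[i,4]>8: print(s[i],cen[i],onplane('wrist',[cen[i]],.030,t))
dk=cv2.inRange(im,(40,40,40),(120,120,120));dk[170:]=0;dk[:,:270]=0;dk[:,370:]=0
dk=cv2.morphologyEx(dk,cv2.MORPH_CLOSE,np.ones((11,11)))
cs=max(cv2.findContours(dk,0,2)[0],key=cv2.contourArea);print(cv2.minAreaRect(cs),cv2.approxPolyDP(cs,6,True).reshape(-1,2))
```

```text
[315  62  12  12 113] [320.75221239  67.15929204] [[0.47592494 0.37110654 0.03      ]]
[309 127  11  12 104] [313.94230769 132.68269231] [[0.46641291 0.30170723 0.03      ]]
((315.7266845703125, 100.12217712402344), (69.46145629882812, 127.28324127197266), 6.881723403930664) [[291  34]
 [279 158]
 [343 164]
 [357  43]]
```

View pics/z3.png

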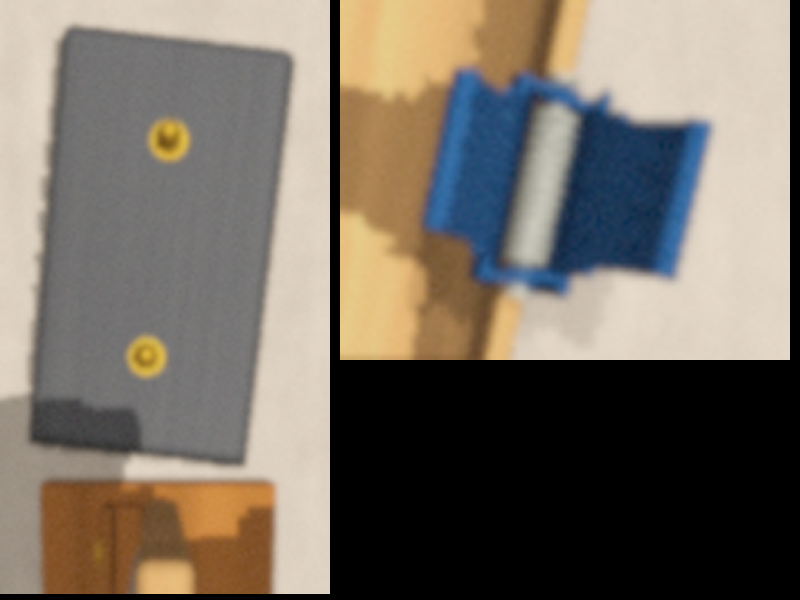

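The yellow discs give a 72 mm spacing if they lie at plate level, so they are collars. I'll recompute with z = 18 mm and measure the board's foot in the hand as well.

Run:
```python
from h import *
d=np.load('pics/wbase.png.npz');t=(d['p'],d['R'])
P=onplane('wrist',[[320.75,67.16],[313.94,132.68]],.0185,t);v=P[0]-P[1]
print(P,P.mean(0),np.linalg.norm(v),np.degrees(np.arctan2(-v[0],v[1])))
C=onplane('wrist',[[291,34],[279,158],[343,164],[357,43]],.018,t);print(C,C.mean(0))
# top cam check
im=cv2.imread('pics/top0.png');hsv=cv2.cvtColor(im,cv2.COLOR_BGR2HSV)
m=cv2.inRange(hsv,(12,110,90),(35,255,255));m[:262]=0;m[300:]=0;m[:,:205]=0;m[:,260:]=0
n,l,s,cen=cv2.connectedComponentsWithStats(m)
for i in range(1,n): print(s[i],onplane('top',[cen[i]],.0185))
# foot in hand, far edge
im=cv2.imread('pics/wbase.png')
cv2.imwrite('pics/z4.png',cv2.resize(im[160:280,260:380],None,fx=5,fy=5,interpolation=cv2.INTER_CUBIC))
z=t[0][2]-.076+.022
F=onplane('wrist',[[282.3,171],[353,171]],z,t);print(F, (F-t[0])@t[1])
# clip
d=np.load('pics/wc1.png.npz');t=(d['p'],d['R'])
q=lambda l:(np.array(l,float)-[340,0])/4.5+[320,90]-.4
pin=onplane('wrist',q([[558,103],[525,265]]),.09,t);print('pin@.09',pin,pin.mean(0))
for z in(.115,.125,.135):
    h=onplane('wrist',q([[465,72],[433,230],[700,124],[668,276]]),z,t);print(z,h,h.mean(0),np.linalg.norm(h[0]-h[1]),np.linalg.norm(h[:2].mean(0)-h[2:].mean(0)))
```

```text
[[0.47609715 0.37369567 0.0185    ]
 [0.46631909 0.30235995 0.0185    ]] [0.47120812 0.33802781 0.0185    ] 0.07200274891137702 -7.804948433498464
[[0.44389809 0.40935215 0.018     ]
 [0.42376791 0.27450026 0.018     ]
 [0.50005954 0.26537848 0.018     ]
 [0.51725356 0.39814287 0.018     ]] [0.47124477 0.33684344 0.018     ]
[218 278   5   4  13] [[0.4760621  0.37530192 0.0185    ]]
[241 281   4   4  14] [[0.46650063 0.30329644 0.0185    ]]
[[0.44692211 0.26816482 0.21592982]
 [0.49222018 0.26693917 0.21592982]] [[-0.02267872  0.05398364  0.05842699]
 [ 0.02263593  0.05397653  0.05841812]]
pin@.09 [[0.52091929 0.10621139 0.09      ]
 [0.51388666 0.07263544 0.09      ]] [0.51740298 0.08942341 0.09      ]
0.115 [[0.49895166 0.10981421 0.115     ]
 [0.49226045 0.07968279 0.115     ]
 [0.54579941 0.09899073 0.115     ]
 [0.54001671 0.06954829 0.115     ]] [0.51925706 0.08950901 0.115     ] 0.03086542882633671 0.04844882406315783
0.125 [[0.49810578 0.10855722 0.125     ]
 [0.49161994 0.07935059 0.125     ]
 [0.54351568 0.09806594 0.125     ]
 [0.53791046 0.06952714 0.125     ]] [0.51778796 0.08887522 0.125     ] 0.029918109267076713 0.04696183618048771
0.135 [[0.4972599  0.10730024 0.135     ]
 [0.49097942 0.0790184  0.135     ]
 [0.54123195 0.09714115 0.135     ]
 [0.53580421 0.069506   0.135     ]] [0.51631887 0.08824144 0.135     ] 0.028970789707816722 0.045474848297817866
```

View pics/z4.png

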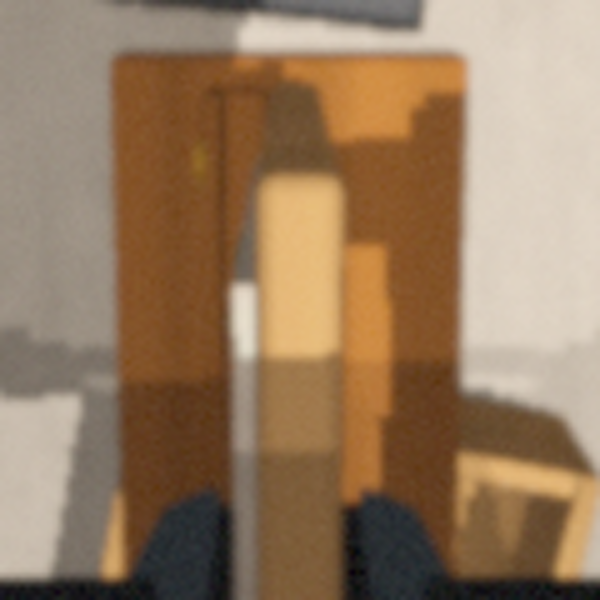

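Run:
```python
from h import *
R=down(-7.8); off=-0.0006
c=np.array([0.4712,0.3380]); c=c-off*R[:2,2]
ctrl.move_l([*c,0.14],vel=.15,ori=R)
snap('wrist','wp1.png'); 
f0=ctrl.current_contact_force()
hit=ctrl.move_l([*c,0.0945],vel=.03,contact_N=10)
print(hit,tp()[0],c,np.array(ctrl.current_contact_force())-f0,ctrl.current_wrist_torque(),ctrl.current_t())
snap('wrist','wp2.png');snap('scene','sp2.png')
```

```text
False [0.47138702 0.33863021 0.09466844] [0.47128143 0.33859445] [1.03083531 0.48994033 0.60820414] [-0.03558093 -0.10144458  0.03460255] 11.7417
```

View pics/wp1.png

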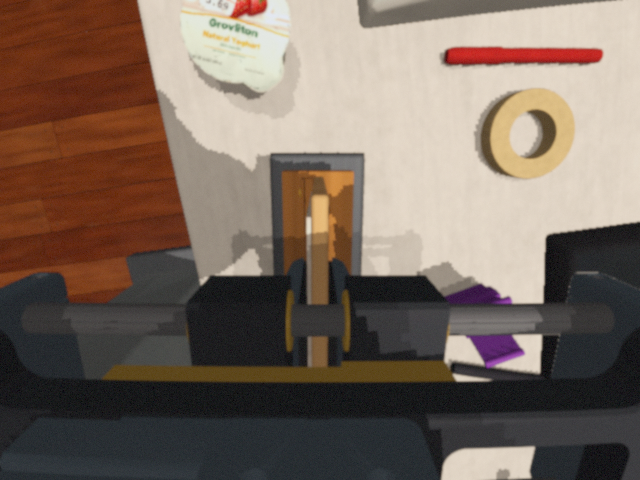

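View pics/wp2.png

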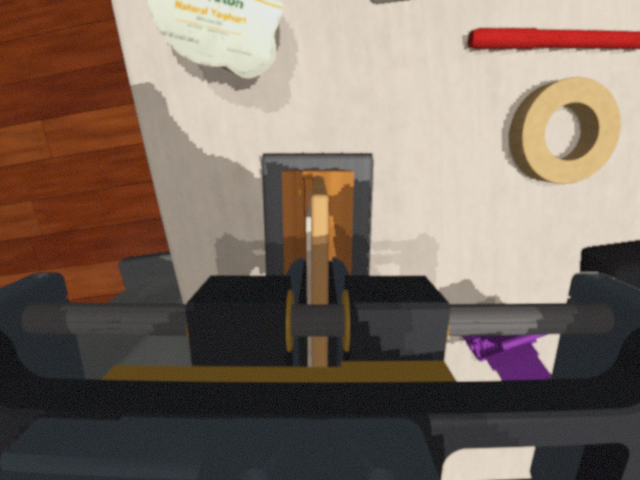

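It slid down over the pegs almost without force, and the foot stayed in place in the hand. I'll press gently until it bottoms out, then let go.

Run:
```python
from h import *
p=tp()[0]
hit=ctrl.move_l([0.4713,0.3386,0.086],vel=.02,contact_N=8)
print(hit,tp()[0],ctrl.current_contact_force())
ctrl.command_gripper(1.0)
print(tp()[0],ctrl.current_contact_force(),ctrl.current_grip_width())
ctrl.move_l([0.4713,0.3386,0.16],vel=.12)
R=down(-10)
ctrl.move_l([0.4713,0.32,0.25],vel=.15)
snap('wrist','wd.png');snap('scene','sd.png')
print(ctrl.current_t())
```

```text
True [0.47149907 0.33869763 0.09383152] [-0.21005487  0.36541556  6.96301981]
[0.47101683 0.33841693 0.0932723 ] [ 0.09075491 -0.22335375  0.1129934 ] 0.9997109848859772
14.9333
```

View pics/wd.png

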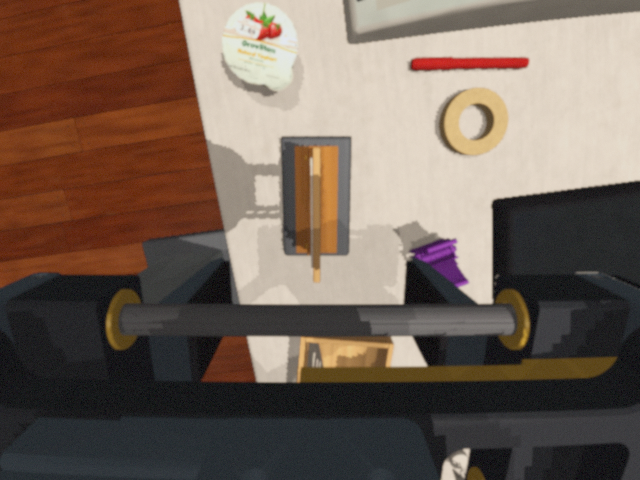

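View pics/sd.png

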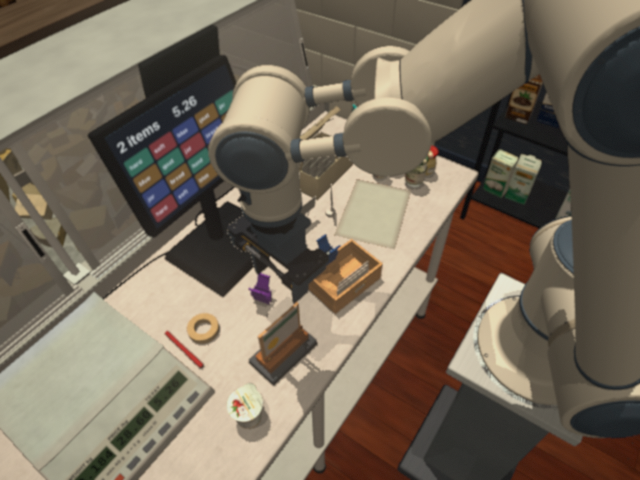

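The board is home: contact came at TCP z = 93.8 mm against the 94 expected, and it stands upright on the base. Now I'll take two wrist views of the clip.

Run:
```python
from h import *
R=down(-12)
ctrl.goto([0.518,0.089,0.25],R)
snap('wrist','c1.png')
ctrl.move_l([0.518-.015,0.089-.068,0.22],vel=.2)
snap('wrist','c2.png')
print(ctrl.current_t())
a=cv2.imread('pics/c1.png');b=cv2.imread('pics/c2.png')
c=np.hstack([a[60:260,220:420],b[0:200,220:420]])
cv2.imwrite('pics/c12.png',cv2.resize(c,None,fx=2,fy=2,interpolation=cv2.INTER_CUBIC))
a=cv2.imread('pics/wd.png')
cv2.imwrite('pics/wdz.png',cv2.resize(a[130:290,270:360],None,fx=3.7,fy=3.7,interpolation=cv2.INTER_CUBIC))
```

```text
16.4917
```

View pics/c12.png

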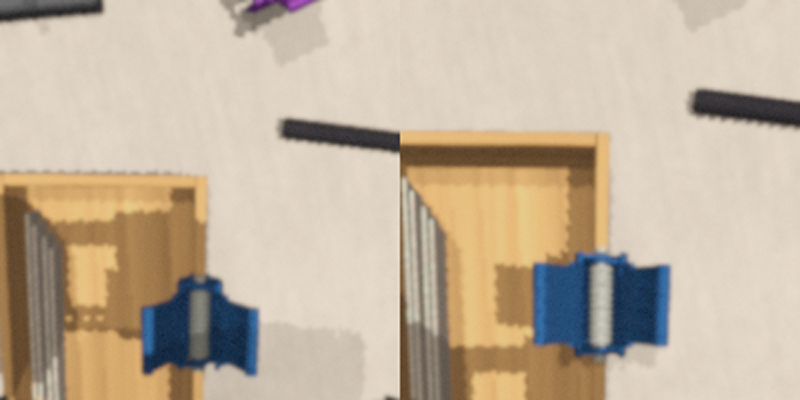

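View pics/wdz.png

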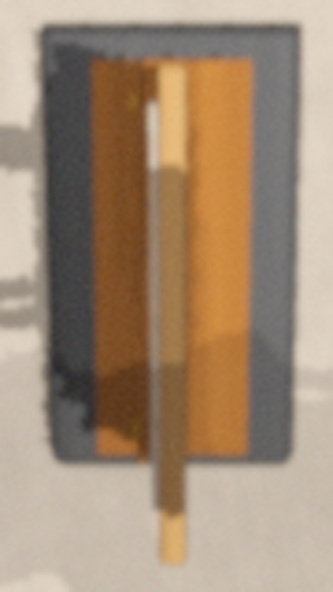

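In c1 the coil runs (320,200) to (320,240) and in c2 (320,131) to (320,173), with the handles symmetric about it. I'll triangulate these points and the board's top edge.

Run:
```python
from h import *
def L(n): d=np.load(f'pics/{n}.png.npz'); return d['p'],d['R']
t1,t2=L('c1'),L('c2')
A=np.array([[200,280],[200,360],[144,305],[144,372],[257,308],[257,374]],float)/2+[220,60]-.25
B=np.array([[600-400,262],[200,346],[135,263],[135,343],[268,266],[268,345]],float)/2+[220,0]-.25
o1,d1=ray('wrist',A,t1);o2,d2=ray('wrist',B,t2)
P=[]
for a,b in zip(d1,d2):
    s=np.linalg.lstsq(np.c_[a,-b],o2-o1,rcond=None)[0]; p1=o1+s[0]*a;p2=o2+s[1]*b;P.append((p1+p2)/2);print(P[-1].round(4),np.linalg.norm(p1-p2).round(4))
P=np.array(P)
print('pin',P[:2].mean(0),'grip',P[2:].mean(0),np.linalg.norm(P[2:4].mean(0)-P[4:].mean(0)))
for i,j in((1,0),(3,2),(5,4)):
    v=P[i]-P[j];print(np.degrees(np.arctan2(v[0],-v[1])),np.linalg.norm(v[:2]))
# wall +x outer edge, rim z=.06
w=np.array([[205,182],[204,270]])/2+[220,60]-.25
W=onplane('wrist',w,.06,t1);v=W[0]-W[1];print(W,np.degrees(np.arctan2(-v[0],v[1])))
w=np.array([[607-400,135],[606-400,245]])/2+[220,0]-.25
W2=onplane('wrist',w,.06,t2);v=W2[0]-W2[1];print(W2,np.degrees(np.arctan2(-v[0],v[1])))
ci=np.array([[597-400,150],[597-400,245]])/2+[220,0]-.25
print(onplane('wrist',ci,.06,t2))
# board
t=L('wd')
z=np.array([[171,65],[171,563]])/3.7+[270,130]-.4
E=onplane('wrist',z,.143,t);v=E[0]-E[1];print('edge',E,E.mean(0),np.linalg.norm(v),np.degrees(np.arctan2(-v[0],v[1])))
f=np.array([[92,58],[254,58],[249,455],[97,455]])/3.7+[270,130]-.4
F=onplane('wrist',f,.04,t);print(F,F.mean(0))
b=np.array([[41,28],[300,28],[293,460],[55,460]])/3.7+[270,130]-.4
F=onplane('wrist',b,.018,t);print(F.mean(0))
```

```text
[0.5243 0.1096 0.0472] 0.0006
[0.5162 0.0723 0.0734] 0.0006
[0.4978 0.1112 0.1057] 0.0005
[0.4911 0.0808 0.1091] 0.0005
[0.5488 0.0991 0.1067] 0.0
[0.5428 0.0691 0.1098] 0.0
pin [0.52024721 0.09097672 0.06029546] grip [0.52013251 0.09005492 0.10784187] 0.052716679763971395
-12.16414658635855 0.03815553843989889
-12.575414939439003 0.031077656102256622
-11.24177316868097 0.0306396019296475
[[0.53758251 0.15943876 0.06      ]
 [0.52794605 0.11588836 0.06      ]] -12.476880740062175
[[0.53797616 0.16144559 0.06      ]
 [0.52794771 0.11568148 0.06      ]] -12.360047887816437
[[0.53234823 0.15625979 0.06      ]
 [0.52392505 0.11653538 0.06      ]]
edge [[0.47935733 0.39333746 0.143     ]
 [0.46413614 0.28330638 0.143     ]] [0.47174673 0.33832192 0.143     ] 0.11107890507100554 -7.876046105445331
[[0.45673433 0.40012394 0.04      ]
 [0.50286136 0.3937899  0.04      ]
 [0.48687861 0.27616166 0.04      ]
 [0.44027174 0.28253279 0.04      ]] [0.47168651 0.33815208 0.04      ]
[0.47145084 0.33879359 0.018     ]
```

The handle ends come out near z ≈ 0.108. Short-baseline depth is weak, so I'll check it against the scene camera.

Run:
```python
from h import *
im=cv2.imread('pics/scene0.png')
z=cv2.resize(im[220:280,300:360],None,fx=9,fy=9,interpolation=cv2.INTER_CUBIC)
def L(n): d=np.load(f'pics/{n}.png.npz'); return d['p'],d['R']
B=np.array([[135,263],[135,343],[268,266],[268,345]],float)/2+[220,0]-.25
for h,c in ((.10,(0,0,255)),(.110,(0,255,0)),(.120,(0,255,255))):
    P=onplane('wrist',B,h,L('c2')); q=proj('scene',P)
    for u in q: cv2.circle(z,tuple(((u-[300,220]+.5)*9).astype(int)),4,c,-1)
cv2.imwrite('pics/sz.png',z)
```

```text
(no output)
```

View pics/sz.png

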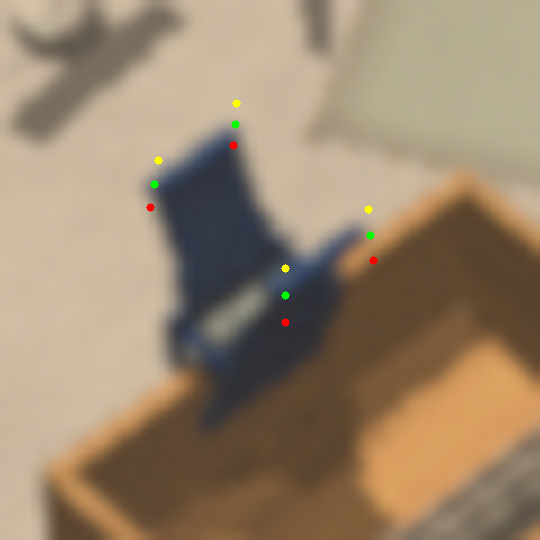

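Green (z = 0.110) lands on the handle corners in the scene view, so the grip height is 0.110 and the pin is at about 0.068. I'll grip there in steps, rising with the handle ends as they close.

Run:
```python
from h import *
R=down(-12.2); x,y=0.5198,0.0900
ctrl.move_l([x,y,0.16],vel=.15,ori=R)
ctrl.move_l([x,y,0.0915],vel=.1)
for w,dz in ((.044,.002),(.030,.004),(0,.006)):
    ctrl.command_gripper(w/.091)
    print(w,ctrl.current_grip_width()*91,tp()[0],ctrl.current_contact_force())
    if w: ctrl.move_l([x,y,.0915+dz],vel=.02)
ctrl.sleep(.3)
print(ctrl.current_grip_width()*91,tp()[0],ctrl.current_contact_force(),ctrl.current_t())
snap('wrist','g1.png');snap('scene','gs1.png')
```

```text
0.044 43.95122335202892 [0.51974329 0.08999941 0.09143554] [ 0.52533795  0.42989487 -0.20021107]
0.03 30.061439348618396 [0.51988702 0.08999982 0.0936566 ] [0.01067009 0.38890734 3.63981934]
0 16.489725886673448 [0.51975939 0.08998848 0.09545199] [-0.22079389 -1.13068348 -1.27655396]
16.169251604497422 [0.51979024 0.09000746 0.09549226] [-1.41979685  0.38759069  0.26683211] 20.5417
```

View pics/g1.png

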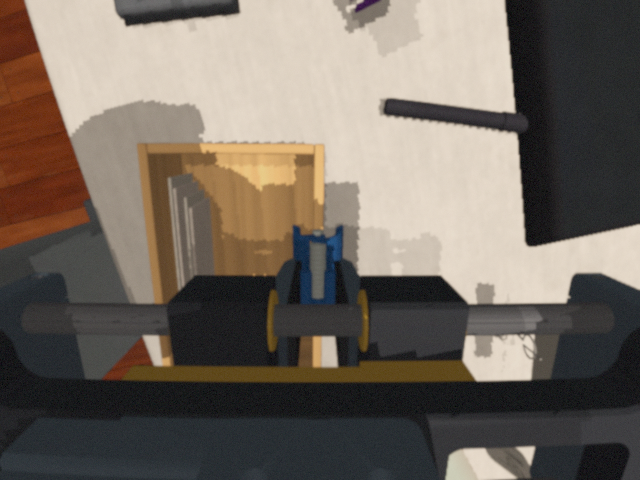

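View pics/gs1.png

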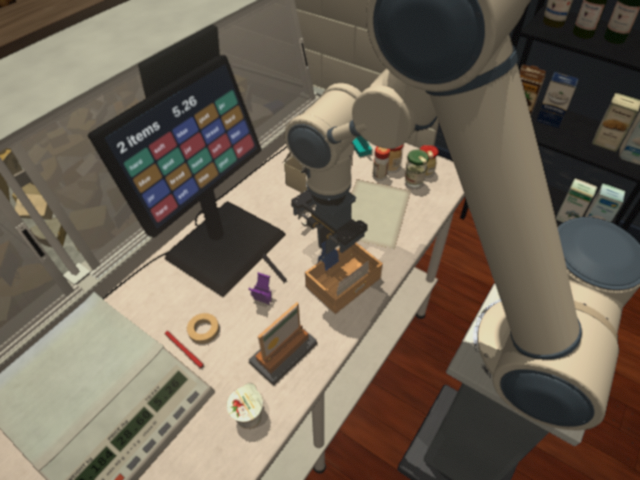

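It's squeezed to the stop (16.2 mm), with the jaws open at (293–343, 228–300) in the wrist view. I'll lift and check.

Run:
```python
from h import *
x,y=0.5198,0.0900
ctrl.move_l([x,y,0.15],vel=.08)
ctrl.move_l([x-.02,y+.08,0.27],vel=.15)
print(ctrl.current_grip_width()*91,tp(),ctrl.current_contact_force(),ctrl.current_t())
im,t=snap('wrist','g2.png')
im2,_=snap('scene','gs2.png')
a=cv2.resize(im[180:320,250:390],(560,560),interpolation=cv2.INTER_CUBIC)
u=proj('scene',[t[0]])[0].astype(int);print(u)
b=im2[u[1]-30:u[1]+30,u[0]-15:u[0]+15]
b=cv2.resize(b,(240,480),interpolation=cv2.INTER_CUBIC)
c=np.zeros((560,800,3),np.uint8);c[:,:560]=a;c[:480,560:]=b;cv2.imwrite('pics/g2z.png',c)
```

```text
16.65052482007183 (array([0.49948292, 0.16961835, 0.26922922]), array([[ 9.77373994e-01, -1.27811180e-03,  2.11514640e-01],
       [-2.11515272e-01, -3.80102760e-04,  9.77374619e-01],
       [-1.16879674e-03, -9.99999111e-01, -6.41842718e-04]])) [-0.56434908  1.02345475 -0.97922805] 22.5917
[315 220]
```

View pics/g2z.png

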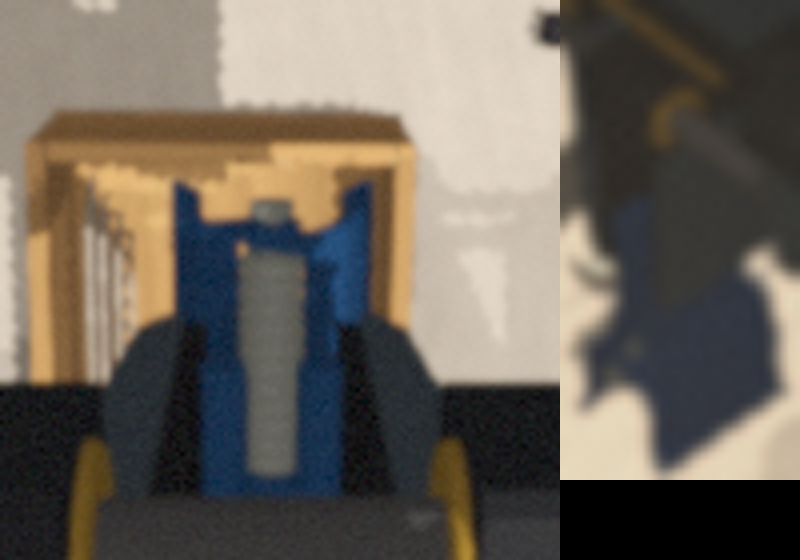

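View pics/gs2.png

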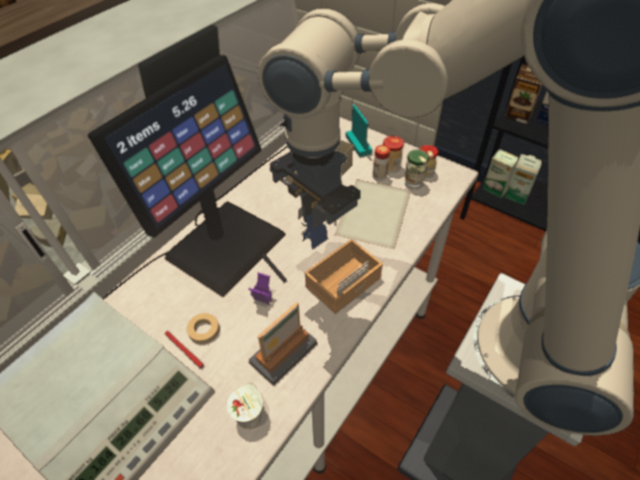

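The clip is held wide open, and all its jaw corners are visible. Next I'll work out how far below the TCP the jaw tips are, using scene and wrist together.

Run:
```python
from h import *
d=np.load('pics/g2.png.npz');t=(d['p'],d['R'])
# observed: -x jaw tips (+y end, -y end), +x jaw tip +y end
obs_s=np.array([[312.9,248.8],[327.75,238.75],[303.1,240.0]])-.1
obs_w=np.array([[294.5,226.2],[342.5,226.2]])
from scipy.optimize import least_squares
def model(p):
    h,oz,ox,w=p
    C=lambda sx,sy:t[0]+t[1]@np.array([ox+sx*w,h,oz+sy*.023])
    s=proj('scene',[C(-1,1),C(-1,-1),C(1,1)]); wv=proj('wrist',[C(-1,1),C(1,1)],t); return s,wv
f=lambda p:np.r_[(model(p)[0]-obs_s).ravel(),(model(p)[1]-obs_w).ravel()]
r=least_squares(f,[.05,0,0,.0145]);print((r.x*1000).round(2),r.fun.round(1))
fw=lambda p:np.r_[(model([p[0],p[1],p[2],.0143])[1]-obs_w).ravel()]
for w in (.0125,.0135,.0145,.0155):
  o,dd=ray('wrist',obs_w,t); dl=dd@t[1]; 
  # depth from width
  ol=(o-t[0])@t[1]; k=2*w/(dl[1]/dl[1][1]-dl[0]/dl[0][1])[0]; print(w,(ol+dl/dl[:,1:2]*k)*1000)
```

```text
[58.43 -1.5   0.71 16.23] [ 0.3  0.2  1.4 -1.1 -0.1  0.4  0.2 -0.2  0.1 -0.2]
0.0125 [[-12.0638703    4.98834422  32.47837807]
 [ 12.9361297    4.98834422  32.47260978]]
0.0135 [[-13.01586707  19.10235975  29.53859859]
 [ 13.98413293  19.10235975  29.53236884]]
0.0145 [[-13.96786384  33.21637528  26.59881911]
 [ 15.03213616  33.21637528  26.59212789]]
0.0155 [[-14.91986061  47.33039082  23.65903963]
 [ 16.08013939  47.33039082  23.65188695]]
```

Run:
```python
from h import *
R=down(-7.85); b=np.array([.4713,.3382,0])
p=b-R[:,0]*.0005+R[:,2]*.001
ctrl.move_l([p[0],p[1],.255],vel=.15,ori=R)
im,t=snap('wrist','h1.png')
print(ctrl.move_l([p[0],p[1],.2],vel=.05,contact_N=4))
ctrl.sleep(.2)
im2,t2=snap('wrist','h2.png'); s,_=snap('scene','hs2.png'); tpim,_=snap('top','ht2.png')
print(p,t2[0],ctrl.current_contact_force(),ctrl.current_grip_width()*91,ctrl.current_t())
a=cv2.resize(im2[170:320,240:400],None,fx=2.5,fy=2.5,interpolation=cv2.INTER_CUBIC)
u=proj('scene',[t2[0]-[0,0,.055]])[0].astype(int);print(u)
c=cv2.resize(s[u[1]-30:u[1]+30,u[0]-30:u[0]+30],(400,400),interpolation=cv2.INTER_CUBIC)
o=np.zeros((400,800,3),np.uint8);o[:a.shape[0],:400]=a;o[:,400:]=c;cv2.imwrite('pics/h2z.png',o)
```

```text
False
[0.47094127 0.33925892 0.        ] [0.47100856 0.33930491 0.20022528] [-0.00977105  0.37525726 -0.79653138] 16.337481919714016 25.6417
[279 318]
```

View pics/h2z.png

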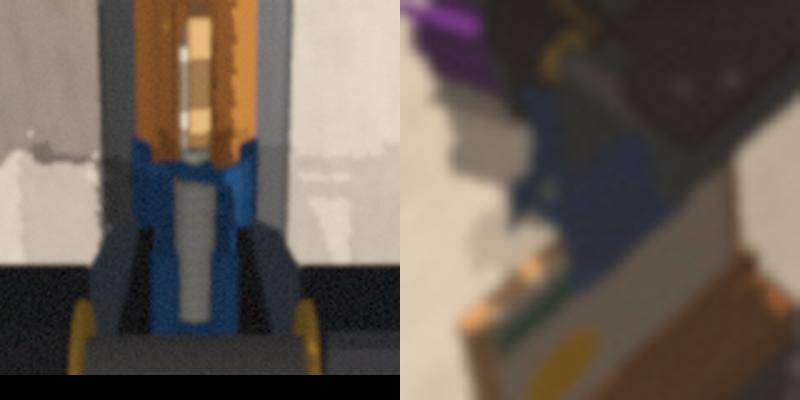

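View pics/h2.png

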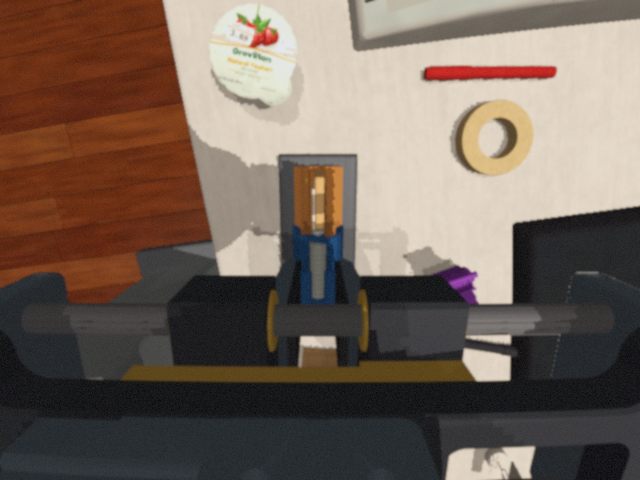

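The jaws at zoom x = 134–256 and the board and card at 180–211 share a middle at 195, so the clip is centred across the thickness. Now I'll pin down the tip height from the scene view.

Run:
```python
from h import *
d=np.load('pics/h2.png.npz');t=(d['p'],d['R'])
s=cv2.imread('pics/hs2.png')
c=cv2.resize(s[285:345,245:325],None,fx=10,fy=10,interpolation=cv2.INTER_CUBIC)
R=t[1]
def dot(P,col):
    u=((proj('scene',[P])[0]-[245,285]+.5)*10).astype(int);cv2.circle(c,tuple(u),4,col,-1)
for dz,col in((-.0545,(0,0,255)),(-.0565,(0,255,0)),(-.0585,(0,255,255))):
    for sx,sy in((-1,1),(-1,-1),(1,1)):
        dot(t[0]+R@np.array([.0007+sx*.015,0,-.0015+sy*.023])+[0,0,dz],col)
b=np.array([.4713,.3382,.143]);Rb=down(-7.85)
for sy in(-1,1):
  for sx in (-1,1): dot(b+Rb[:,2]*.056*sy+Rb[:,0]*.004*sx,(255,0,255))
cv2.imwrite('pics/h3.png',c)
```

```text
(no output)
```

View pics/h3.png

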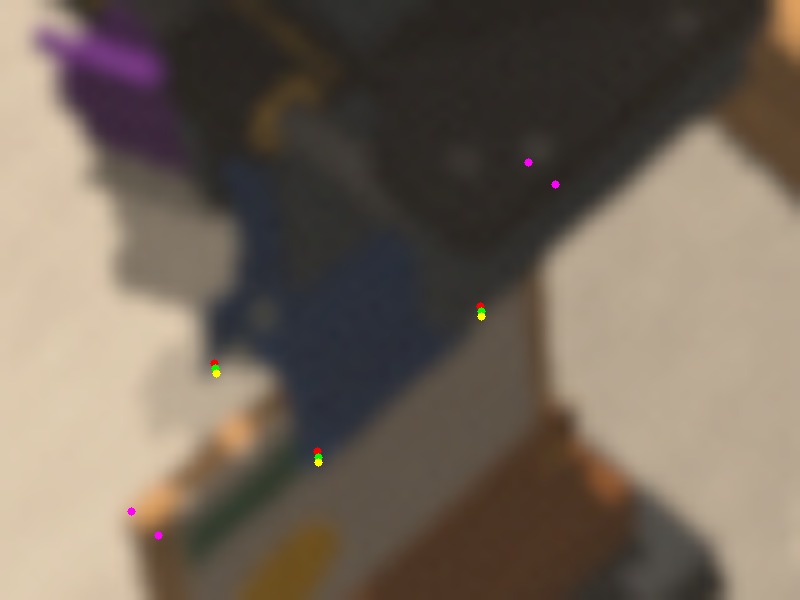

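The tips sit about 55.5 ± 1 mm below the TCP. I'll lower to TCP z = 0.1875, which puts the tips about 11 mm below the board's top edge.

Run:
```python
from h import *
t=tp()
f0=np.array(ctrl.current_contact_force())
print(ctrl.move_l([.47094,.33926,.1875],vel=.02,contact_N=4))
ctrl.sleep(.4)
im2,t2=snap('wrist','k2.png'); s,_=snap('scene','ks2.png'); T,_=snap('top','kt2.png')
print(t2[0],f0,ctrl.current_contact_force(),ctrl.current_wrist_torque(),ctrl.current_grip_width()*91,ctrl.current_t())
a=cv2.resize(im2[160:310,240:400],None,fx=2.5,fy=2.5,interpolation=cv2.INTER_CUBIC)
c=cv2.resize(s[295:355,245:305],(400,400),interpolation=cv2.INTER_CUBIC)
o=np.zeros((400,800,3),np.uint8);o[:a.shape[0],:400]=a;o[:,400:]=c;cv2.imwrite('pics/k2z.png',o)
```

```text
False
[0.47095404 0.33928337 0.18754905] [-0.00977105  0.37525726 -0.79653138] [-0.21121146 -0.0640712  -0.41178409] [-0.10577488 -0.0366584   0.00250025] 16.108428019092095 26.9667
```

View pics/k2z.png

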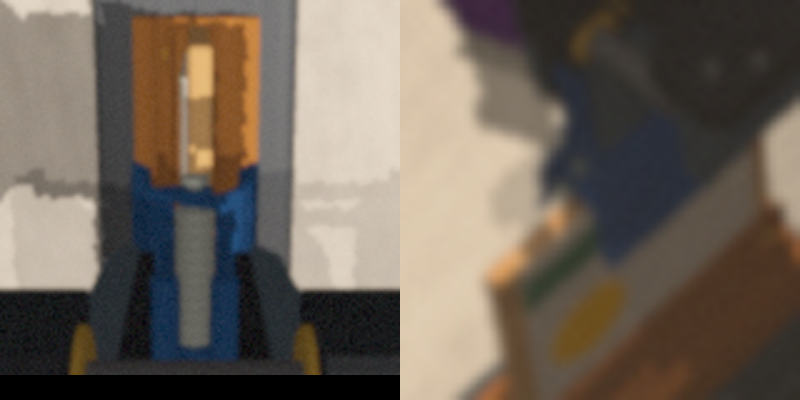

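View pics/ks2.png

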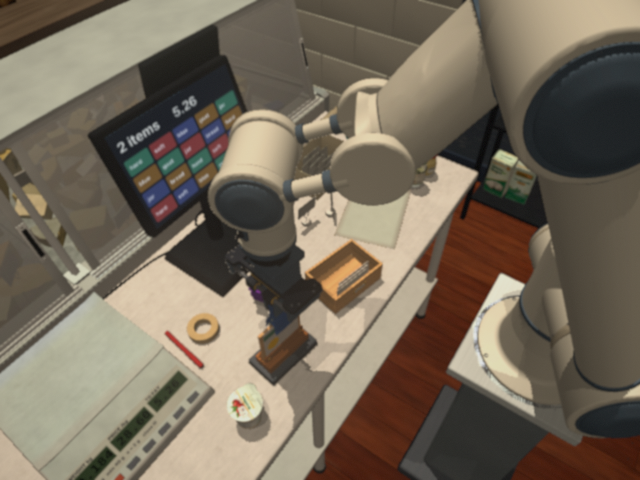

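View pics/kt2.png

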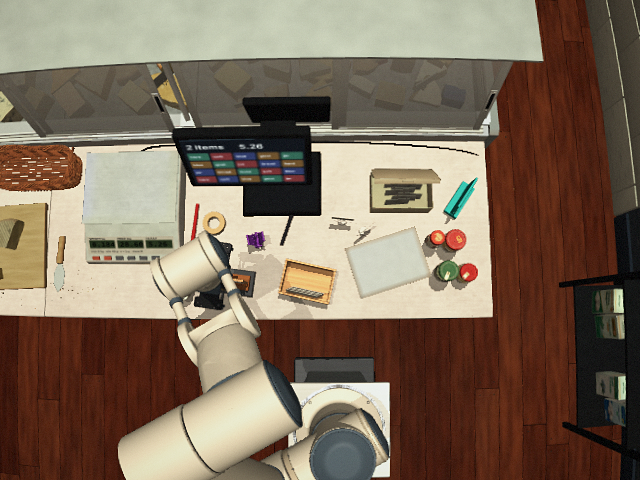

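Run:
```python
from h import *
b=np.array([.4713,.3382,.143]);R=down(-7.85)
z=lambda P:(proj('scene',P)-[245,295]+.5)*400/60+[400,0]
e=z([b+R[:,0]*-.004+R[:,2]*y for y in(.056,.03,.01)]);print('edge',e)
for d in(.006,.009,.012,.015): print(d,z([b+R[:,0]*-.0145+R[:,2]*.0227-[0,0,d]]))
s=cv2.imread('pics/ks2.png');c=cv2.resize(s[305:350,250:300],None,fx=12,fy=12,interpolation=cv2.INTER_CUBIC);cv2.imwrite('pics/k4.png',c)
```

```text
edge [[505.54327585 290.36307439]
 [569.58792343 233.89774055]
 [617.79439172 191.36726947]]
0.006 [[612.94458181 249.34535623]]
0.009 [[613.70367316 254.41875606]]
0.012 [[614.45932035 259.46805174]]
0.015 [[615.2115459 264.4934085]]
```

View pics/k4.png

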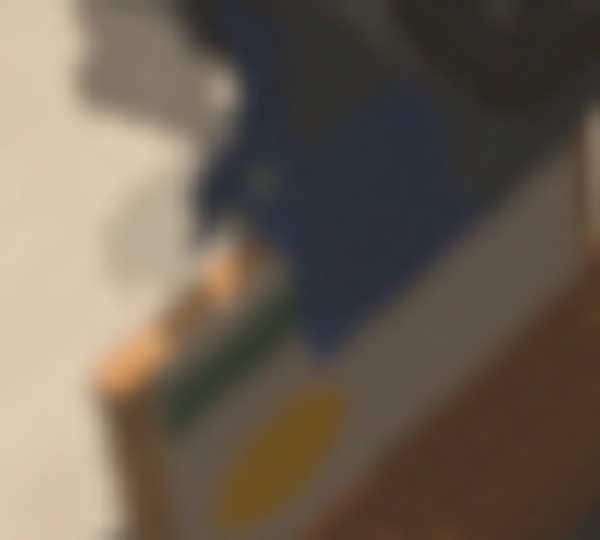

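Run:
```python
from h import *
print(ctrl.current_grip_width()*91,ctrl.current_contact_force(),ctrl.current_t()); print(ctrl.sign_off())
```

```text
16.108428019092095 [-0.21121146 -0.0640712  -0.41178409] 26.9667
the job is handed in; nothing more can be done
None
```

The job is handed in at 27.0 s of the 64 s allowed. The board is seated on the base, and the arm is holding the blue clip open over the middle of its top edge.

- **Board:** it went down over both pegs almost without force. It met the plate at TCP z = 93.8 mm (94 expected), and after I let go it stood upright on the base.
- **Clip:** it is squeezed to the stop, with the grip reading 16.1 mm against 17 mm nominal. In the wrist view the jaws and the board with its card share the same middle to within about 1 mm. The force on the tool is under 0.5 N, so I see no sign of contact.
- **Where the checks disagreed:** the depth of the jaw tips below the board's top edge is less certain. I aimed for about 11 mm. The scene camera read about 15 mm directly, or about 8 mm once corrected for its apparent offset on the board. The jaws are below the edge and the coil clear of it at any of these depths.
- **Other items:** in the last top view the jars, the tag stand and the look-alikes stood as before. The arm hid the tub there, but the scene view showed it in place.

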